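# Pack the loan-stamping caddy

## Task

Pack the wooden stamping caddy for the mobile lending round: lay the red ink pad, the blue pen and the blue memory stick flat in the white inserts that fit them, and stand the date stamp upright in the middle of the ink pad once the pad is in its insert, never tipping the stamp over. The red marker and the blue-and-white eraser do not belong in the caddy: leave them where they lie.

Things in the scene. Friction and masses are not known exactly. Their poses are not given: they have to be found in the camera images.
- ink_pad: Loose closed red ink pad, a flat red box 60 x 90 x 15 mm (x, y, z), lying among the small things left of the caddy. Origin at the centre of its underside; long side along its y. Its top is flat. Grip it across the 60 mm width.
- pen_blue: Loose blue pen with black grip, 12 x 137 x 12 mm, lying; origin at the centre of its underside, barrel along its y. It does not roll. Belongs in the caddy.
- memory_stick: Loose memory stick: light blue rounded case with a short silver plug at its -y end, 18 x 54 x 8 mm, lying; origin at the centre of its underside, long along its y. Belongs in the caddy.
- date_stamp: Loose self-inking date stamp standing upright, blue head on a black frame, 36 x 62 x 102 mm (x, y, z), at the left of the work area; origin at the centre of its underside, z up. The head fills 76 to 102 mm above its foot and is 34 mm wide along x, 58 mm along y: grip it across x, 90 mm above its foot. Its parts do not move.
- marker_red: Loose red pen-shaped marker with black grip, 12 x 137 x 12 mm, same shape as the blue pen; origin at the centre of its underside, barrel along its y. Leave it alone.
- eraser: Loose eraser, white with a blue card sleeve, 21 x 46 x 12 mm, similar to the memory stick but without silver plug; origin at the centre of its underside, long along its y. Leave it alone.
- pad_bay: White insert fixed in the caddy: floor with four L-shaped corner walls, 15 mm high over the floor, 3 mm thick, sides open between them for fingers. The wide one, for the ink pad: inside 114 mm (x) by 84 mm (y); corner walls 20 mm long each way. Origin: centre of underside, 6 mm above the worktop, z up; floor's upper face at z = +3 mm (9 mm above the worktop).
- caddy: The caddy: fixed brown wooden tray 190 (x) by 330 mm (y) with a 12 mm high rim (6 mm above its own floor). Origin at the centre of its underside, on the worktop. It carries the three white inserts side by side, 98 mm apart along its y, in varying order, turned as the caddy is.
- pen_bay: White insert fixed in the caddy: floor with four L-shaped corner walls, 15 mm high over the floor, 3 mm thick, sides open between them for fingers. The long narrow one, for the pen: inside 161 mm (x) by 36 mm (y); corner walls 35 mm long along x, 14 mm along y. Origin: centre of underside, 6 mm above the worktop, z up; floor's upper face at z = +3 mm (9 mm above the worktop).
- stick_bay: White insert fixed in the caddy: floor with four L-shaped corner walls, 15 mm high over the floor, 3 mm thick, sides open between them for fingers. The small one, for the memory stick: inside 78 mm (x) by 42 mm (y); corner walls 12 mm long each way. Origin: centre of underside, 6 mm above the worktop, z up; floor's upper face at z = +3 mm (9 mm above the worktop).
Not all that is in view belongs to the job. Leave any green or yellow look-alike of the date_stamp alone.

How it is judged:
At the end, for the whole second after the job is handed in: Pad, blue pen and memory stick lie flat (4 deg) on the floors of their own inserts, inside the corner walls (centres within 17-20 mm); stamp upright (0.1 rad) on the pad, centres within 15 mm; red marker and eraser within 15 mm of their starts; all at rest (x of ink_pad in the frame of pad_bay between -0.017 and 0.017 m and y of ink_pad in the frame of pad_bay between -0.017 and 0.017 m and z of ink_pad in the frame of pad_bay below 0.009 m and angle between ink_pad's own y axis and vertical between 1.5008 and 1.6408 rad and x of pen_blue in the frame of pen_bay between -0.02 and 0.02 m and y of pen_blue in the frame of pen_bay between -0.017 and 0.017 m and z of pen_blue in the frame of pen_bay below 0.013 m and angle between pen_blue's own y axis and vertical between 1.5008 and 1.6408 rad and x of memory_stick in the frame of stick_bay between -0.018 and 0.018 m and y of memory_stick in the frame of stick_bay between -0.017 and 0.017 m and z of memory_stick in the frame of stick_bay below 0.01 m and angle between memory_stick's own y axis and vertical between 1.5008 and 1.6408 rad and horizontal distance between date_stamp and ink_pad below 0.015 m and angle between each of date_stamp, ink_pad's own z axis and vertical below 0.1 rad and z of date_stamp in the frame of ink_pad between 0.01 and 0.021 m and distance of each of marker_red, eraser from where it was at the start of the episode below 0.015 m and linear speed of each of ink_pad, pen_blue, memory_stick, date_stamp below 0.02 m/s); the robot touches nothing.
It fails at once if the red marker or the eraser is moved more than 15 mm (distance of any of marker_red, eraser from where it was at the start of the episode above 0.015 m).
It fails at once if the date stamp is tipped over (more than 0.7 rad) (angle between date_stamp's own z axis and vertical above 0.7 rad).
It also fails if it takes over 112 s, if anything falls off the work surface, if the arm or the gripper's body presses on something with over 40 N, if the wrist force passes 120 N, or if a joint passes its speed limit or range.

## Robot

A 7-joint arm with a two-finger parallel gripper is mounted at the origin on a cart in front of the work surface, level with it; the furniture and walls round the work are solid. World frame = base frame: x ahead of the robot, y to its left, z up, the work surface at z = 0. Lengths are in m, angles in rad, forces in N, time in s.
With the tool pointing down it reaches from about 0.4 to 0.85 m from the base axis. Payload 10.4 kg.
Tool frame: the origin (TCP) lies on the centre line of the jaws, within the pads' length; the fingertips stand 11 mm ahead of it and the grasp point (between the pads) lies 8 mm behind it; z points along the fingers, y is the line along which they close (so a half turn about z gives the same grasp; the last joint's range is limited). The gripper opens to 87 mm and grips with 3 to 60 N. Pads are 19 mm wide; open, the fingers measure 117 mm over their backs; the gripper's body (75 mm by 190 mm) begins 51 mm behind the grasp point.
Start: joints at [-1.133, 0.332, -0.065, 1.46, 0.022, 1.35, -0.088], TCP at [0.278, 0.56, 0.234] pointing down, gripper open.
Joint ranges: [-2.6, 2.6], [-0.5, 2.12], [-1.47, 1.34], [0.16, 2.42], [-1.27, 4.41], [0.06, 2.06], [-2.6, 2.6]. Speed limits (rad/s): [2.22, 2.22, 2.79, 2.79, 3.14, 3.14, 3.14].

## Interface

Orientations are given as a unit quaternion [x, y, z, w].
In Python, from bench import r gives the robot as it stands.
- The arm moves only by the shell command python3 -m pendant 'ROWS' [OPENING] [FORCE]. ROWS is JSON, a list of rows, each a list of 4 numbers: the shift along the tool's x, y, z in m, then the turn about the tool's z in rad. A call has 1 to 8 rows; each row shifts and turns the commanded pose from where the row before left it, along the tool's axes as they then stand; what a row does not reach is not made up. A row lasts 1/12 s, in which the tool goes at most 41.7 mm and 7.16 degrees, less where a joint would pass 70% of its speed; a pose out of reach is approached as far as the arm can. A call with a gripper value outside its range is refused whole. OPENING is the opening, from 0 (shut) to 1 (fully open), set as the call begins (- or left out, the last holds). The fingers move at their own pace and stop on an object; FORCE is the grip in N (left out, the last holds). Time passes only in rows, so rows that do not move let the fingers close. It gives the time, the measured TCP pose, the force, the opening and the grip force at its end, in the units of the state.
- r.read_state(): the state, without advancing time (a new reading comes with each control period).
- r.camera(name): name is "side" or "top"; returns a dict with "img" (384x512x3 uint8, red, green, blue), "camera_matrix" (3x3 intrinsics, pixels), "xyz" and "attitude" of the camera in the world. Camera axes: x right, y down, z forward; pixel columns grow to the right and rows downward; lengths in m; the calibration is good to about 2 mm. A picture is of the moment at which its call begins. There is no depth.
- r.close_job(): hands the job in; it is judged then, once.
Trained networks look in the newest picture that a camera, given by its name, has taken for a name from the list of things; names that differ only in an ending like _2 or _b are one class to them, and where a whole thing is asked for, a point or a joint stands for the part that bears it (a point fixed in the world has none). Each returns a list of dicts, best first, with "score" (0 to 1); they miss things now and then, are a little off and sometimes report something else, mostly with a low value. They report only what shows in the picture. A call takes as long as a camera call. They do not tell look-alikes from the thing itself.
- r.outline_of(thing, camera): "mask" (384x512 bool, what is visible of it) and "bbox" ([centre column, centre row, width, height] in pixels, round what is visible of it).
The state is a dict: "time": time; "joint_positions": joint angles; "joint_vel": joint speeds; "joint_torque": joint torques, N m; "ee_pos": TCP position; "eef_rot": TCP orientation; "ft_force": force on the tool from outside, world axes, zero at the start; "torque": the same for the moment, N m; "width": finger opening in m; "grip_force": force on a finger pad.
Only numpy, scipy, OpenCV 4.12 (cv2) and the standard library are available. Lean on these libraries where they do the work, as an engineer would, in place of code of your own. Each camera call takes 0.05 s, during which the arm holds its last target. There are 200 camera calls.

## Working session

There is one attempt and no reset: what is moved stays moved. The work goes in short steps, Python scripts to look and compute and a shell command to move; the robot and the scene stay as the last step left them, time stands still between calls to the robot, and variables do not carry over. Pictures are saved under pics/ and viewed, at most 14 in all, crops included, and the job is handed in when it is done.

```bash
mkdir -p pics; ls; cat > h.py <<'E'
import numpy as np,cv2
from scipy.spatial.transform import Rotation as R
from bench import r
def pix2w(c,uv,z):
    K=np.array(c["camera_matrix"]);a=np.array(c["attitude"])
    M=R.from_quat(a).as_matrix() if a.size==4 else a.reshape(3,3)
    uv=np.atleast_2d(np.array(uv,float))
    d=np.c_[uv,np.ones(len(uv))]@np.linalg.inv(K).T@M.T
    o=np.array(c["xyz"]);return o+d*((z-o[2])/d[:,2])[:,None]
def rect(c,mask,z):
    m=mask.astype(np.uint8)
    n,l,s,_=cv2.connectedComponentsWithStats(m)
    if n<2:return None
    m=l==1+np.argmax(s[1:,4])
    v,u=np.nonzero(m);p=pix2w(c,np.c_[u,v],z)[:,:2]
    (cx,cy),(w,h),a=cv2.minAreaRect((p*1000).astype(np.float32))
    if w>h:a+=90;w,h=h,w
    # yaw of the long side (deg), mod 180
    return dict(c=(round(cx/1000,4),round(cy/1000,4)),w=round(w,1),l=round(h,1),long=round((a+90)%180,1),mean=p.mean(0).round(4))
E
cat > look.py <<'E'
from h import *
for n in("top","side"):
    c=r.camera(n);cv2.imwrite(f"pics/{n}0.png",cv2.cvtColor(c["img"],cv2.COLOR_RGB2BGR));print(n,c["xyz"],c["attitude"])
    if n=="top":
        for t,z in dict(ink_pad=.015,pen_blue=.01,memory_stick=.006,date_stamp=.102,marker_red=.01,eraser=.01,pad_bay=.024,pen_bay=.024,stick_bay=.024,caddy=.012).items():
            for o in r.outline_of(t,"top")[:3]:print(t,round(o["score"],2),np.round(o["bbox"]),rect(c,o["mask"],z))
s=r.read_state();print(s)
E
python3 look.py
```

```text
pics
top [0.48843798 0.04559407 1.16251001] [ 0.71113509 -0.70258352  0.0198567  -0.01640072]
ink_pad 0.74 [174. 168.  19.  34.] {'c': (0.6169, 0.3088), 'w': 59.4, 'l': 92.8, 'long': 1.4, 'mean': array([0.6173, 0.3085])}
pen_blue 0.44 [213. 172.   6.  31.] {'c': (0.6073, 0.1906), 'w': 6.6, 'l': 96.5, 'long': 1.1, 'mean': array([0.5955, 0.1904])}
memory_stick 0.59 [210. 221.   6.  14.] {'c': (0.4315, 0.1816), 'w': 16.6, 'l': 45.9, 'long': 19.5, 'mean': array([0.4309, 0.1813])}
date_stamp 0.79 [137. 213.  21.  16.] {'c': (0.461, 0.4035), 'w': 36.6, 'l': 55.1, 'long': 9.8, 'mean': array([0.4608, 0.4038])}
date_stamp 0.68 [169. 218.  25.  19.] {'c': (0.4494, 0.2953), 'w': 50.7, 'l': 63.5, 'long': 159.5, 'mean': array([0.4511, 0.2973])}
date_stamp 0.59 [130. 184.  19.  23.] {'c': (0.5593, 0.4203), 'w': 55.1, 'l': 63.5, 'long': 6.4, 'mean': array([0.5608, 0.4211])}
marker_red 0.69 [240. 237.   4.   8.] {'c': (0.3973, 0.0842), 'w': 4.0, 'l': 23.8, 'long': 166.7, 'mean': array([0.3959, 0.0844])}
eraser 0.64 [244. 169.   5.  13.] {'c': (0.6104, 0.0697), 'w': 16.6, 'l': 46.6, 'long': 0.7, 'mea
[... 788 characters left out ...]
oint_positions': array([-1.13260948,  0.33219766, -0.0647044 ,  1.46011135,  0.02160413,
        1.34989731, -0.08848888]), 'joint_vel': array([-0.00038434, -0.00195045, -0.0020115 , -0.0016932 ,  0.00026384,
       -0.00116883,  0.0004113 ]), 'joint_torque': array([-2.53249982e-04, -6.22769523e+01,  2.43986357e-02, -3.89987934e+01,
       -6.11834088e-02,  3.18682159e-02,  6.55830991e-05]), 'ee_pos': array([0.27789836, 0.55983775, 0.23357157]), 'eef_rot': array([2.28350998e-01, 9.73578872e-01, 4.09815296e-05, 1.38321523e-06]), 'ft_force': array([-0.57633745,  0.00718634, -0.40435099]), 'torque': array([-0.01378751,  0.04145879,  0.01909457]), 'grip_force': 0.0, 'width': 0.08724534695383017}
```

View pics/top0.png

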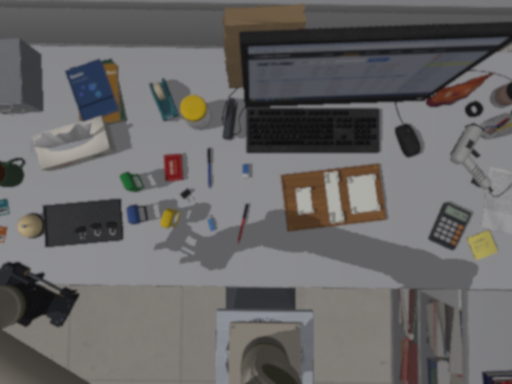

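View pics/side0.png

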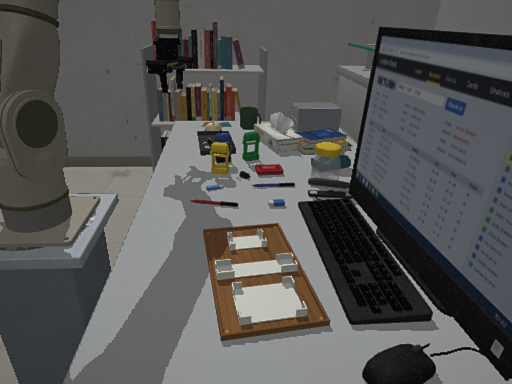

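The top view shows the pad at (174,168), the blue pen at (210,168), the light blue stick at (211,223), the eraser at (246,170), the marker at (243,222), the blue stamp at (140,213) and the caddy at (333,197). I'll zoom in to settle pen extent and stick vs. eraser.

```bash
cat > z.py <<'E'
from h import *
c=r.camera("top");i=cv2.cvtColor(c["img"],cv2.COLOR_RGB2BGR)
cv2.imwrite("pics/zoom.png",cv2.resize(i[140:250,110:270],None,fx=5,fy=5,interpolation=cv2.INTER_CUBIC))
# dark/blue things darker than table in pen, stick window
g=c["img"].astype(int);print(g[150,200],g[172,211])
for n,(u0,u1,v0,v1),z in(("pen",(200,222,140,195),.009),("stick",(203,220,212,236),.006),("stamp",(126,150,200,228),.102)):
    w=g[v0:v1,u0:u1];bg=np.median(w.reshape(-1,3),0);m=np.zeros((384,512),bool);m[v0:v1,u0:u1]=np.abs(w-bg).sum(2)>45
    print(n,rect(c,m,z))
print("tag scale",pix2w(c,[[210,170],[211,170]],0))
print("tool yaw",R.from_quat(r.read_state()["eef_rot"]).as_matrix().round(3))
E
python3 z.py
```

```text
[138 138 141] [ 96  96 102]
pen {'c': (0.6175, 0.1893), 'w': 23.3, 'l': 136.7, 'long': 1.0, 'mean': array([0.6216, 0.1889])}
stick {'c': (0.4345, 0.1777), 'w': 23.9, 'l': 44.8, 'long': 19.5, 'mean': array([0.4335, 0.1772])}
stamp {'c': (0.4645, 0.3929), 'w': 69.6, 'l': 82.6, 'long': 1.6, 'mean': array([0.464 , 0.3953])}
tag scale [[0.60996833 0.18858128 0.        ]
 [0.61001013 0.18524128 0.        ]]
tool yaw [[-0.896  0.445 -0.   ]
 [ 0.445  0.896  0.   ]
 [ 0.     0.    -1.   ]]
```

View pics/zoom.png

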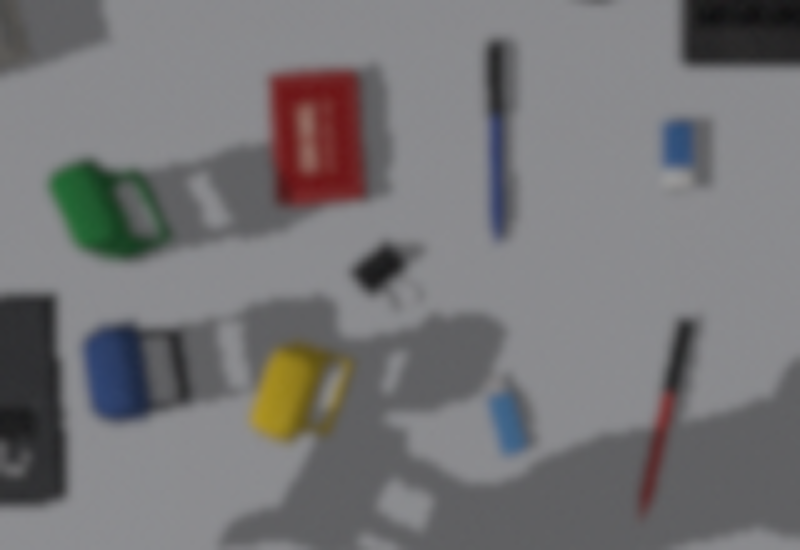

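The zoom confirms it: the light-blue stick with its plug at (212,223), the eraser with its white end at (246,170), the pen from (209,148) to (210,188), and the blue stamp head at (132,214). First move is over the pad, with a helper for the remaining offsets.

```bash
cat > off.py <<'E'
# off.py x y z phi_deg : tool-axes shift left to target (phi = heading of -tool x); prints turn too
import sys
from h import *
x,y,z,ph=map(float,sys.argv[1:5]);s=r.read_state()
M=R.from_quat(s["eef_rot"]).as_matrix();p=np.array(s["ee_pos"])
f=np.arctan2(-M[1,0],-M[0,0]);t=np.radians(ph)
T=np.array([[-np.cos(t),-np.sin(t),0],[-np.sin(t),np.cos(t),0],[0,0,-1]])
print("t",round(s["time"],2),"p",p.round(4),"phi",np.degrees(f).round(2),"turn",round(f-t,4),"shift after turn",(T@(np.array([x,y,z])-p)).round(4),"tilt",M[2].round(3),"F",np.round(s["ft_force"],1),"w",round(s["width"],4),"g",round(s["grip_force"],1))
E
python3 -m pendant '[[0,0,0,-0.121],[0,0,0,-0.121],[0,0,0,-0.121],[0,0,0,-0.122]]' 1 25
python3 -m pendant '[[-0.03,-0.022,0,0],[-0.03,-0.022,0,0],[-0.03,-0.022,0,0],[-0.03,-0.022,0,0],[-0.03,-0.022,0,0],[-0.03,-0.022,0,0],[-0.03,-0.022,0,0],[-0.03,-0.022,0,0]]'
python3 -m pendant '[[-0.03,-0.022,0,0],[-0.03,-0.022,0,0],[-0.03,-0.022,0,0],[-0.026,-0.018,0,0],[0,0,0,0],[0,0,0,0]]'
python3 off.py .633 .309 .013 1.4
```

```text
time: 0.98
ee_pos: [0.2778, 0.5599, 0.2336]
eef_rot: [-0.015, 1.0, 0.0, 0.0]
ft_force: [-0.7, 0.4, -0.8]
width: 0.0873
grip_force: 0.0
time: 1.65
ee_pos: [0.5234, 0.3885, 0.2338]
eef_rot: [-0.012, 1.0, 0.0, 0.0]
ft_force: [-0.7, 0.4, -0.5]
width: 0.087
grip_force: 0.0
time: 2.15
ee_pos: [0.6417, 0.3062, 0.2329]
eef_rot: [-0.01, 1.0, -0.001, -0.0]
ft_force: [-0.4, 0.5, 0.6]
width: 0.0871
grip_force: 0.0
t 2.15 p [0.6417 0.3062 0.2329] phi 1.17 turn -0.0041 shift after turn [0.0086 0.003  0.2199] tilt [ 0.    -0.001 -1.   ] F [-0.4  0.5  0.6] w 0.0871 g 0.0
```

```bash
python3 -m pendant '[[0.009,0.003,0.035,-0.004],[0,0,0.035,0],[0,0,0.035,0],[0,0,0.035,0],[0,0,0.03,0],[0,0,0.02,0],[0,0,0.015,0],[0,0,0.01,0]]'
python3 -m pendant '[[0,0,0.004,0],[0,0,0,0],[0,0,0,0]]'
python3 off.py .633 .309 .013 1.4
python3 -m pendant '[[0,0,0,0],[0,0,0,0],[0,0,0,0],[0,0,0,0],[0,0,0,0],[0,0,0,0],[0,0,0,0],[0,0,0,0]]' 0.4 25
python3 off.py .633 .309 .013 1.4
```

```text
time: 2.82
ee_pos: [0.6297, 0.3122, 0.0169]
eef_rot: [-0.015, 1.0, -0.0, -0.001]
ft_force: [-0.2, 0.1, 0.1]
width: 0.0867
grip_force: 0.0
time: 3.07
ee_pos: [0.6317, 0.3119, 0.0159]
eef_rot: [-0.014, 1.0, 0.001, 0.001]
ft_force: [-0.9, 0.2, 0.6]
width: 0.0871
grip_force: 0.0
t 3.07 p [0.6317 0.3119 0.0159] phi 1.62 turn 0.0039 shift after turn [-0.0013 -0.0029  0.0029] tilt [-0.002  0.001 -1.   ] F [-0.9  0.2  0.6] w 0.0871 g 0.0
time: 3.73
ee_pos: [0.6312, 0.3113, 0.0149]
eef_rot: [-0.014, 1.0, 0.0, 0.0]
ft_force: [-1.3, -0.5, 3.2]
width: 0.06
grip_force: 24.7
t 3.73 p [0.6312 0.3113 0.0149] phi 1.61 turn 0.0037 shift after turn [-0.0018 -0.0024  0.0019] tilt [-0.  0. -1.] F [-1.3 -0.5  3.2] w 0.06 g 24.7
```

```bash
python3 -m pendant '[[0,0,-0.02,0],[0,0,-0.035,0],[0,0,-0.035,0],[0,0,-0.035,-0.05],[0,0,-0.02,-0.048]]' - 30
python3 -m pendant '[[0.009,-0.034,0,0],[0.009,-0.034,0,0],[0.009,-0.034,0,0],[0.009,-0.034,0,0],[0.009,-0.034,0,0],[0.009,-0.034,0,0],[0.009,-0.034,0,0],[0.009,-0.034,0,0]]'
python3 -m pendant '[[0.009,-0.034,0,0],[0.009,-0.034,0,0],[0.009,-0.034,0,0],[0.009,-0.034,0,0],[0.009,-0.034,0,0],[0.009,-0.034,0,0],[0.009,-0.034,0,0],[0.009,-0.034,0,0]]'
python3 -m pendant '[[0.009,-0.034,0,0],[0.008,-0.030,0,0],[0,0,0,0],[0,0,0,0],[0,0,0,0]]'
python3 off.py .548 -.314 .026 7.2
cat > bays.py <<'E'
from h import *
import sys
c=r.camera("top")
for t,z in dict(ink_pad=.024,pad_bay=.018,pen_bay=.018,stick_bay=.018).items():
    for o in r.outline_of(t,"top")[:1]:print(t,round(o["score"],2),rect(c,o["mask"],z))
i=cv2.cvtColor(c["img"],cv2.COLOR_RGB2BGR);cv2.imwrite(sys.argv[1],cv2.resize(i[140:250,265:405],None,fx=5,fy=5,interpolation=cv2.INTER_CUBIC))
E

```

```text
time: 4.15
ee_pos: [0.6321, 0.3118, 0.164]
eef_rot: [-0.064, 0.998, 0.001, 0.002]
ft_force: [1.2, -0.4, -0.6]
width: 0.0599
grip_force: 29.6
time: 4.82
ee_pos: [0.5932, 0.0308, 0.1594]
eef_rot: [-0.063, 0.998, 0.0, -0.0]
ft_force: [1.1, -0.5, -0.6]
width: 0.0601
grip_force: 29.6
time: 5.48
ee_pos: [0.5561, -0.248, 0.1594]
eef_rot: [-0.063, 0.998, 0.0, 0.0]
ft_force: [1.3, -0.5, -0.8]
width: 0.0598
grip_force: 29.6
time: 5.9
ee_pos: [0.548, -0.3113, 0.1591]
eef_rot: [-0.063, 0.998, 0.0, -0.0]
ft_force: [-0.5, 0.6, -1.2]
width: 0.0604
grip_force: 29.6
t 5.9 p [ 0.548  -0.3113  0.1591] phi 7.24 turn 0.0008 shift after turn [ 0.0003 -0.0026  0.1331] tilt [ 0.     0.001 -1.   ] F [-0.5  0.6 -1.2] w 0.0604 g 29.6
```

```bash
python3 -m pendant '[[0,-0.003,0.03,0],[0,0,0.03,0],[0,0,0.03,0],[0,0,0.02,0],[0,0,0.01,0],[0,0,0.006,0],[0,0,0.004,0],[0,0,0,0]]'
python3 off.py .548 -.314 .025 7.2
```

```text
time: 6.57
ee_pos: [0.5488, -0.3147, 0.0299]
eef_rot: [-0.063, 0.998, -0.0, 0.0]
ft_force: [-0.9, -0.1, -0.4]
width: 0.06
grip_force: 29.6
t 6.57 p [ 0.5488 -0.3147  0.0299] phi 7.27 turn 0.0013 shift after turn [0.0007 0.0008 0.0049] tilt [-0.001 -0.    -1.   ] F [-0.9 -0.1 -0.4] w 0.06 g 29.6
```

```bash
python3 -m pendant '[[0,0,0.003,0],[0,0,0.002,0],[0,0,0,0],[0,0,0,0]]'
python3 -m pendant '[[0,0,0,0],[0,0,0,0],[0,0,0,0],[0,0,0,0]]' 0.95
python3 -m pendant '[[0,0,-0.02,0],[0,0,-0.03,0],[0,0,-0.035,0],[0,0,-0.035,0],[0,0,-0.035,0],[0,0,0,0],[0,0,0,0]]'
python3 off.py .5 .4 .2 7.2
```

```text
time: 6.9
ee_pos: [0.5484, -0.3152, 0.0249]
eef_rot: [-0.063, 0.998, -0.0, 0.0]
ft_force: [-0.5, -0.0, -1.7]
width: 0.0598
grip_force: 29.6
time: 7.23
ee_pos: [0.5483, -0.3151, 0.0247]
eef_rot: [-0.063, 0.998, -0.0, 0.0]
ft_force: [-0.4, 0.1, 0.0]
width: 0.0781
grip_force: 0.0
time: 7.82
ee_pos: [0.5493, -0.3157, 0.182]
eef_rot: [-0.063, 0.998, -0.001, 0.002]
ft_force: [0.6, 0.0, -0.1]
width: 0.0824
grip_force: 0.0
t 7.82 p [ 0.5493 -0.3157  0.182 ] phi 7.23 turn 0.0005 shift after turn [-0.0408  0.7163 -0.018 ] tilt [-0.004 -0.002 -1.   ] F [ 0.6  0.  -0.1] w 0.0824 g 0.0
```

```bash
python3 -m pendant '[[0,0,0,0.054],[0,0,0,0.054],[-0.006,0.039,0,0],[-0.006,0.039,0,0],[-0.006,0.039,0,0],[-0.006,0.039,0,0],[-0.006,0.039,0,0],[-0.006,0.039,0,0]]' 0.5 20
python3 -m pendant '[[-0.006,0.039,0,0],[-0.006,0.039,0,0],[-0.006,0.039,0,0],[-0.006,0.039,0,0],[-0.006,0.039,0,0],[-0.006,0.039,0,0],[-0.006,0.038,0,0],[0,0,0,0]]'
python3 -m pendant '[[0,0,0,0],[0,0,0,0]]'
python3 off.py .617 .19 .013 1; python3 bays.py pics/bay1.png
```

```text
time: 8.48
ee_pos: [0.5792, -0.0784, 0.1782]
eef_rot: [-0.009, 1.0, 0.0, -0.001]
ft_force: [1.1, -0.6, 0.1]
width: 0.0448
grip_force: 0.0
time: 9.15
ee_pos: [0.6148, 0.2026, 0.1773]
eef_rot: [-0.014, 1.0, 0.002, -0.002]
ft_force: [-0.5, 1.5, -0.3]
width: 0.0435
grip_force: 0.0
time: 9.32
ee_pos: [0.6165, 0.1917, 0.1781]
eef_rot: [-0.009, 1.0, -0.001, -0.001]
ft_force: [-0.4, -0.7, -0.9]
width: 0.0434
grip_force: 0.0
t 9.32 p [0.6165 0.1917 0.1781] phi 1.05 turn 0.0008 shift after turn [-0.0005 -0.0017  0.1651] tilt [ 0.002 -0.001 -1.   ] F [-0.4 -0.7 -0.9] w 0.0434 g 0.0
ink_pad 0.92 {'c': (0.5327, -0.315), 'w': 62.1, 'l': 90.1, 'long': 9.9, 'mean': array([ 0.5315, -0.3142])}
pad_bay 0.75 {'c': (0.5355, -0.3154), 'w': 94.8, 'l': 123.4, 'long': 8.8, 'mean': array([ 0.5353, -0.3131])}
pen_bay 0.8 {'c': (0.5239, -0.2203), 'w': 42.6, 'l': 164.4, 'long': 7.3, 'mean': array([ 0.5232, -0.2199])}
stick_bay 0.95 {'c': (0.5103, -0.1238), 'w': 47.6, 'l': 83.3, 'long': 6.7, 'mean': array([ 0.5113, -0.1235])}
```

View pics/bay1.png

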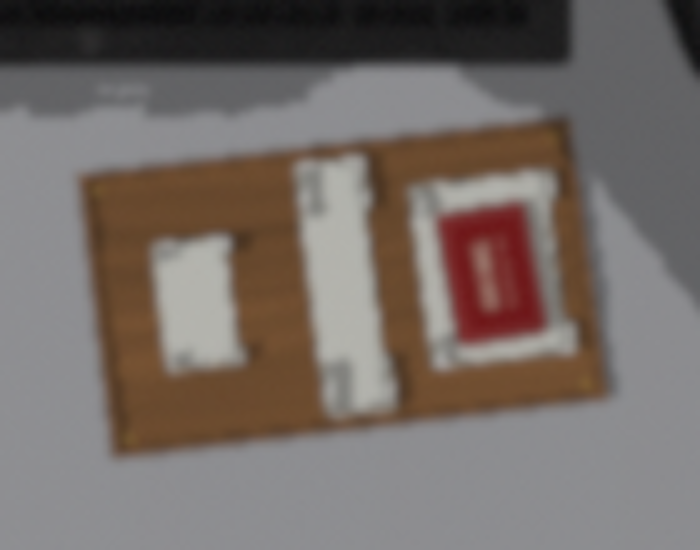

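The pad sits centred in its insert (crop centre (493,272), with clearance inside all four corners). Now the pen.

```bash
python3 -m pendant '[[0,-0.002,0.035,0],[0,0,0.035,0],[0,0,0.035,0],[0,0,0.03,0],[0,0,0.015,0],[0,0,0.01,0],[0,0,0.004,0],[0,0,0,0]]'
python3 -m pendant '[[0,0,0,0],[0,0,0,0]]'
python3 off.py .617 .19 .013 1
python3 -m pendant '[[0,0,0,0],[0,0,0,0],[0,0,0,0],[0,0,0,0],[0,0,0,0],[0,0,0,0],[0,0,0,0]]' 0.03 20
python3 off.py .617 .19 .013 1
```

```text
time: 10.23
ee_pos: [0.6171, 0.1899, 0.0155]
eef_rot: [-0.009, 1.0, -0.0, -0.0]
ft_force: [0.6, 0.3, 0.2]
width: 0.0437
grip_force: 0.0
time: 10.4
ee_pos: [0.618, 0.1905, 0.0172]
eef_rot: [-0.009, 1.0, 0.0, 0.001]
ft_force: [-0.6, 0.6, 0.5]
width: 0.0433
grip_force: 0.0
t 10.4 p [0.618  0.1905 0.0172] phi 1.03 turn 0.0006 shift after turn [ 0.0011 -0.0005  0.0042] tilt [-0.002  0.001 -1.   ] F [-0.6  0.6  0.5] w 0.0433 g 0.0
time: 10.98
ee_pos: [0.617, 0.1903, 0.0156]
eef_rot: [-0.009, 1.0, 0.0, 0.0]
ft_force: [-0.2, -0.5, 0.3]
width: 0.0097
grip_force: 20.0
t 10.98 p [0.617  0.1903 0.0156] phi 1.05 turn 0.0008 shift after turn [ 0.     -0.0003  0.0026] tilt [-0.  0. -1.] F [-0.2 -0.5  0.3] w 0.0097 g 20.0
```

```bash
python3 -m pendant '[[0,0,-0.02,0],[0,0,-0.035,0],[0,0,-0.035,0],[0,0,-0.03,-0.055],[0,0,0,-0.055]]'
python3 -m pendant '[[0.012,-0.033,0,0],[0.012,-0.033,0,0],[0.012,-0.033,0,0],[0.012,-0.033,0,0],[0.012,-0.033,0,0],[0.012,-0.033,0,0],[0.012,-0.033,0,0],[0.012,-0.033,0,0]]'
python3 -m pendant '[[0.012,-0.033,0,0],[0.012,-0.033,0,0],[0.012,-0.033,0,0],[0.012,-0.032,0,0],[0,0,0,0],[0,0,0,0],[0,0,0,0]]'
python3 off.py .523 -.2195 .025 7.3
```

```text
time: 11.4
ee_pos: [0.6202, 0.1912, 0.1429]
eef_rot: [-0.065, 0.998, 0.001, 0.005]
ft_force: [1.0, 0.9, 0.8]
width: 0.0095
grip_force: 20.0
time: 12.07
ee_pos: [0.5549, -0.0855, 0.1357]
eef_rot: [-0.064, 0.998, 0.0, 0.0]
ft_force: [1.4, -0.5, -1.1]
width: 0.0095
grip_force: 20.0
time: 12.65
ee_pos: [0.5249, -0.2193, 0.1355]
eef_rot: [-0.064, 0.998, 0.0, 0.0]
ft_force: [0.4, -0.4, 0.2]
width: 0.0095
grip_force: 20.0
t 12.65 p [ 0.5249 -0.2193  0.1355] phi 7.35 turn 0.0009 shift after turn [0.0019 0.     0.1105] tilt [-0.     0.001 -1.   ] F [ 0.4 -0.4  0.2] w 0.0095 g 20.0
```

```bash
python3 -m pendant '[[0.002,0,0.03,0],[0,0,0.03,0],[0,0,0.02,0],[0,0,0.015,0],[0,0,0.008,0],[0,0,0.005,0],[0,0,0.002,0],[0,0,0,0]]'
python3 -m pendant '[[0,0,0,0],[0,0,0,0]]'
python3 off.py .523 -.2195 .025 7.3
python3 -m pendant '[[0,0,0,0],[0,0,0,0],[0,0,0,0]]' 0.33
python3 -m pendant '[[0,0,-0.015,0],[0,0,-0.03,0],[0,0,-0.035,0],[0,0,-0.035,0],[0,0,-0.03,0],[0,0,0,0],[0,0,0,0]]'
python3 off.py .433 .163 .17 10
```

```text
time: 13.32
ee_pos: [0.5232, -0.2198, 0.0259]
eef_rot: [-0.064, 0.998, 0.0, 0.0]
ft_force: [-0.2, -0.5, -0.1]
width: 0.0096
grip_force: 20.0
time: 13.48
ee_pos: [0.5234, -0.2203, 0.0265]
eef_rot: [-0.064, 0.998, -0.0, 0.001]
ft_force: [-0.2, -0.5, -0.7]
width: 0.0095
grip_force: 20.0
t 13.48 p [ 0.5234 -0.2203  0.0265] phi 7.35 turn 0.0009 shift after turn [0.0003 0.0008 0.0015] tilt [-0.002 -0.    -1.   ] F [-0.2 -0.5 -0.7] w 0.0095 g 20.0
time: 13.73
ee_pos: [0.5229, -0.2202, 0.0259]
eef_rot: [-0.064, 0.998, -0.0, 0.0]
ft_force: [-0.5, 0.7, -0.3]
width: 0.0222
grip_force: 0.0
time: 14.32
ee_pos: [0.5238, -0.2205, 0.1725]
eef_rot: [-0.064, 0.998, -0.001, 0.002]
ft_force: [0.6, -0.2, 0.2]
width: 0.0285
grip_force: 0.0
t 14.32 p [ 0.5238 -0.2205  0.1725] phi 7.34 turn -0.0464 shift after turn [0.0228 0.3935 0.0025] tilt [-0.004 -0.001 -1.   ] F [ 0.6 -0.2  0.2] w 0.0285 g 0.0
```

```bash
python3 -m pendant '[[0,0,0,-0.081],[0.001,0.036,0,0],[0.001,0.036,0,0],[0.001,0.036,0,0],[0.001,0.036,0,0],[0.001,0.036,0,0],[0.001,0.036,0,0],[0.001,0.036,0,0]]' 0.7
python3 -m pendant '[[0,0.036,0,0],[0,0.036,0,0],[0,0.036,0,0],[0,0.038,0,0],[0,0,0,0],[0,0,0,0],[0,0,0,0]]'
python3 off.py .434 .168 .0135 12; python3 bays.py pics/bay2.png
python3 - <<'E'
from h import *
c=r.camera("side");i=cv2.cvtColor(c["img"],cv2.COLOR_RGB2BGR);cv2.imwrite("pics/s2.png",cv2.resize(i[120:230,160:300],None,fx=5,fy=5,interpolation=cv2.INTER_CUBIC))
for t,z in(("memory_stick",.005),("date_stamp",.09)):
  for o in r.outline_of(t,"side")[:3]:print(t,o["score"],o["bbox"],rect(c,o["mask"],z))
E
```

```text
time: 14.98
ee_pos: [0.4621, 0.0264, 0.1693]
eef_rot: [-0.104, 0.995, -0.0, -0.001]
ft_force: [0.8, 1.0, 0.1]
width: 0.0601
grip_force: 0.0
time: 15.57
ee_pos: [0.4328, 0.1669, 0.1694]
eef_rot: [-0.104, 0.995, -0.0, -0.001]
ft_force: [-0.2, 0.4, -0.5]
width: 0.061
grip_force: 0.0
t 15.57 p [0.4328 0.1669 0.1694] phi 11.99 turn -0.0001 shift after turn [-0.0014  0.0008  0.1559] tilt [ 0.002 -0.001 -1.   ] F [-0.2  0.4 -0.5] w 0.061 g 0.0
ink_pad 0.79 {'c': (0.5323, -0.3155), 'w': 61.8, 'l': 88.7, 'long': 11.0, 'mean': array([ 0.5325, -0.3163])}
pad_bay 0.91 {'c': (0.5357, -0.3168), 'w': 96.2, 'l': 120.0, 'long': 7.5, 'mean': array([ 0.5386, -0.315 ])}
pen_bay 0.78 {'c': (0.5231, -0.2215), 'w': 45.9, 'l': 167.0, 'long': 7.2, 'mean': array([ 0.5246, -0.2207])}
stick_bay 0.86 {'c': (0.5104, -0.1244), 'w': 48.4, 'l': 82.9, 'long': 7.8, 'mean': array([ 0.5104, -0.1238])}
memory_stick 0.46 [215.0, 188.0, 18.2, 3.6] {'c': (0.4333, 0.1805), 'w': 27.6, 'l': 49.8, 'long': 24.0, 'mean': array([0.4328, 0.1797])}
date_stamp 0.9 [251.5, 145.2, 20.4, 26.3] {'c': (0.5568, 0.3295), 'w': 53.6, 'l': 291.2, 'long': 84.7, 'mean': array([0.5551, 0.3164])}
date_stamp 0.63 [221.4, 157.9, 19.8, 29.5] {'c': (0.4524, 0.2183), 'w': 59.7, 'l': 274.6, 'long': 91.5, 'mean': array([0.4518, 0.2098])}
date_stamp 0.55 [224.3, 147.0, 13.8, 24.0] {'c': (0.4705, 0.4024), 'w': 35.4, 'l': 114.6, 'long': 90.1, 'mean': array([0.4703, 0.4033])}
```

View pics/bay2.png

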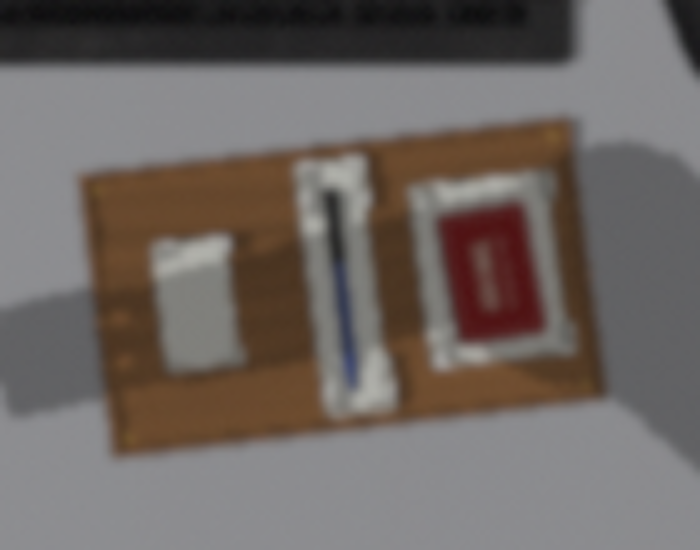

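View pics/s2.png

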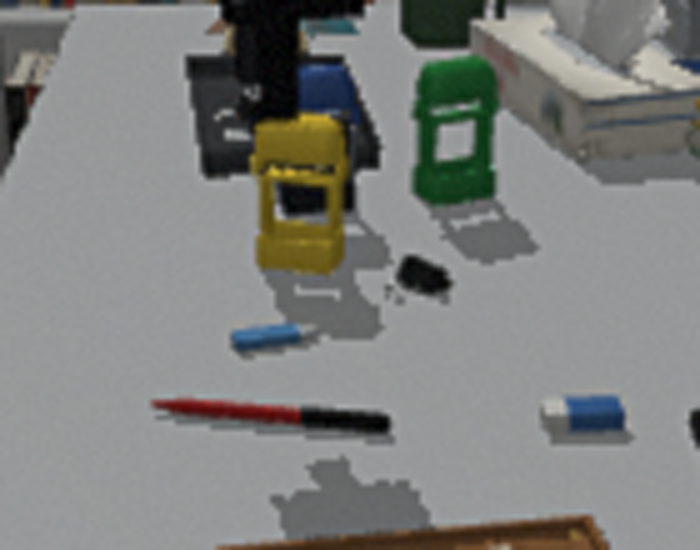

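The pen lies inside its insert (crop (341,288)). The side view shows the stick at about (0.433, 0.180), agreeing with the top view, so I'll descend on it.

```bash
python3 -m pendant '[[-0.001,0,0.035,0],[0,0,0.035,0],[0,0,0.035,0],[0,0,0.025,0],[0,0,0.013,0],[0,0,0.008,0],[0,0,0.004,0],[0,0,0,0]]'
python3 -m pendant '[[0,0,0.002,0],[0,0,0,0],[0,0,0,0]]'
python3 off.py .434 .168 .0135 12
python3 -m pendant '[[0,0,0,0],[0,0,0,0],[0,0,0,0],[0,0,0,0],[0,0,0,0],[0,0,0,0],[0,0,0,0],[0,0,0,0]]' 0.05 20
python3 off.py .434 .168 .0135 12
```

```text
time: 16.63
ee_pos: [0.4342, 0.1678, 0.0154]
eef_rot: [-0.104, 0.995, 0.0, -0.0]
ft_force: [0.2, 0.2, -0.4]
width: 0.0611
grip_force: 0.0
time: 16.88
ee_pos: [0.4348, 0.1681, 0.0143]
eef_rot: [-0.104, 0.995, 0.0, 0.001]
ft_force: [-0.8, 0.2, -0.4]
width: 0.0606
grip_force: 0.0
t 16.88 p [0.4348 0.1681 0.0143] phi 11.98 turn -0.0003 shift after turn [0.0008 0.     0.0008] tilt [-0.001  0.    -1.   ] F [-0.8  0.2 -0.4] w 0.0606 g 0.0
time: 17.55
ee_pos: [0.4342, 0.1679, 0.0135]
eef_rot: [-0.104, 0.995, 0.0, -0.0]
ft_force: [-0.2, 0.3, -0.7]
width: 0.0177
grip_force: 20.0
t 17.55 p [0.4342 0.1679 0.0135] phi 11.99 turn -0.0002 shift after turn [0.0002 0.0001 0.    ] tilt [ 0.  0. -1.] F [-0.2  0.3 -0.7] w 0.0177 g 20.0
```

```bash
python3 -m pendant '[[0,0,-0.015,0],[0,0,-0.035,0],[0,0,-0.035,0],[0,0,-0.03,0],[0,0,0,0.084]]'
python3 -m pendant '[[-0.004,-0.033,0,0],[-0.004,-0.033,0,0],[-0.004,-0.033,0,0],[-0.004,-0.033,0,0],[-0.004,-0.033,0,0],[-0.004,-0.033,0,0],[-0.005,-0.033,0,0],[-0.005,-0.034,0,0]]'
python3 -m pendant '[[-0.005,-0.034,0,0],[0,0,0,0],[0,0,0,0],[0,0,0,0]]'
python3 off.py .5105 -.1235 .0235 7.2
python3 - <<'E'
from h import *
c=r.camera("side");i=cv2.cvtColor(c["img"],cv2.COLOR_RGB2BGR);cv2.imwrite("pics/s3.png",cv2.resize(i[130:280,180:330],None,fx=4,fy=4,interpolation=cv2.INTER_CUBIC))
E
```

```text
time: 17.97
ee_pos: [0.4371, 0.1692, 0.1344]
eef_rot: [-0.063, 0.998, 0.002, 0.004]
ft_force: [0.6, 0.7, 0.8]
width: 0.0177
grip_force: 20.0
time: 18.63
ee_pos: [0.5011, -0.0923, 0.1286]
eef_rot: [-0.063, 0.998, 0.0, 0.0]
ft_force: [0.6, 0.6, -0.5]
width: 0.0177
grip_force: 20.0
time: 18.97
ee_pos: [0.51, -0.1233, 0.1282]
eef_rot: [-0.063, 0.998, 0.0, -0.0]
ft_force: [-0.4, 1.1, -0.3]
width: 0.0176
grip_force: 20.0
t 18.97 p [ 0.51   -0.1233  0.1282] phi 7.18 turn -0.0003 shift after turn [-0.0004 -0.0003  0.1047] tilt [ 0.001  0.001 -1.   ] F [-0.4  1.1 -0.3] w 0.0176 g 20.0
```

View pics/s3.png

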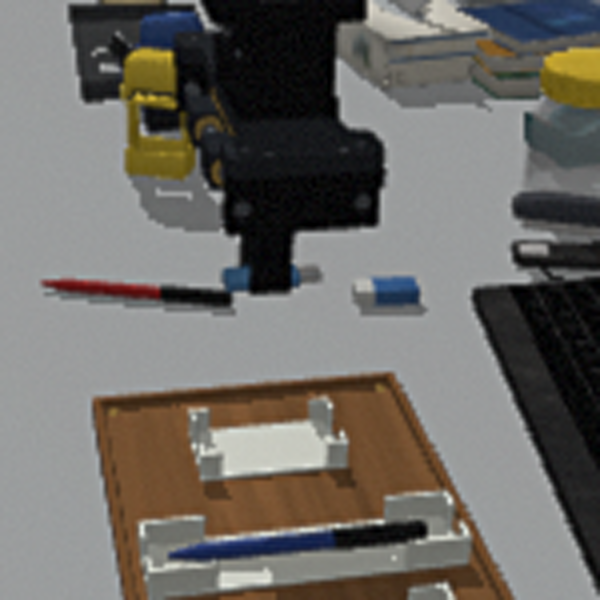

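The stick is held level and centred (crop x 222–322, finger at 270). Next I lower it into its insert.

```bash
python3 -m pendant '[[0,0,0.03,0],[0,0,0.03,0],[0,0,0.02,0],[0,0,0.012,0],[0,0,0.007,0],[0,0,0.005,0],[0,0,0.001,0],[0,0,0,0]]'
python3 -m pendant '[[0,0,0,0],[0,0,0,0]]'
python3 off.py .5105 -.1235 .0235 7.2
python3 -m pendant '[[0,0,0,0],[0,0,0,0],[0,0,0,0]]' 0.4
python3 -m pendant '[[0,0,-0.015,0],[0,0,-0.03,0],[0,0,-0.035,0],[0,0,-0.035,0],[0,0,-0.035,0],[0,0,-0.03,0],[0,0,0,0],[0,0,0,0]]'
python3 off.py .461 .403 .2 6
python3 - <<'E'
from h import *
c=r.camera("top")
for o in r.outline_of("date_stamp","top")[:3]:
    m=o["mask"];g=c["img"][m].mean(0);v,u=np.nonzero(m);print(round(o["score"],2),g.round(),u.min(),u.max(),v.min(),v.max(),rect(c,m,.102))
im=c["img"].astype(int);b=(im[...,2]-im[...,0]>35);b[:, :115]=0;b[:,155:]=0;b[:200]=0;b[230:]=0
k=cv2.boundingRect(b.astype(np.uint8));print(k,rect(c,b,.102))
v,u=np.nonzero(b)
for row in range(v.min(),v.max()+1):print(row,u[v==row].min(),u[v==row].max(),end="; ")
print(pix2w(c,[[u.min()-.5,(v.min()+v.max())/2]],.102))
E
```

```text
time: 19.68
ee_pos: [0.5108, -0.1238, 0.0242]
eef_rot: [-0.063, 0.998, -0.0, 0.001]
ft_force: [0.1, 0.1, 0.4]
width: 0.0176
grip_force: 20.0
time: 19.85
ee_pos: [0.5109, -0.124, 0.0244]
eef_rot: [-0.063, 0.998, -0.0, 0.001]
ft_force: [-0.1, -0.3, -0.1]
width: 0.0177
grip_force: 20.0
t 19.85 p [ 0.5109 -0.124   0.0244] phi 7.17 turn -0.0006 shift after turn [0.0003 0.0005 0.0009] tilt [-0.002 -0.    -1.   ] F [-0.1 -0.3 -0.1] w 0.0177 g 20.0
time: 20.1
ee_pos: [0.5104, -0.1239, 0.0238]
eef_rot: [-0.063, 0.998, 0.0, 0.0]
ft_force: [0.0, 0.9, -0.1]
width: 0.0297
grip_force: 0.0
time: 20.77
ee_pos: [0.5112, -0.1241, 0.2053]
eef_rot: [-0.063, 0.998, -0.0, 0.002]
ft_force: [-0.1, 0.5, -0.5]
width: 0.0349
grip_force: 0.0
t 20.77 p [ 0.5112 -0.1241  0.2053] phi 7.17 turn 0.0204 shift after turn [-0.0052  0.5294  0.0053] tilt [-0.004 -0.001 -1.   ] F [-0.1  0.5 -0.5] w 0.0349 g 0.0
0.79 [54. 64. 87.] 127 147 205 224 {'c': (0.4615, 0.3943), 'w': 57.7, 'l': 60.5, 'long': 91.6, 'mean': array([0.4623, 0.3989])}
0.69 [40. 83. 51.] 120 143 172 191 {'c': (0.5568, 0.4164), 'w': 41.7, 'l': 76.9, 'long': 49.0, 'mean': array([0.5588, 0.4196])}
0.65 [126. 111.  50.] 161 180 209 228 {'c': (0.4493, 0.2936), 'w': 50.8, 'l': 61.7, 'long': 162.9, 'mean': array([0.451 , 0.2949])}
(127, 206, 11, 17) {'c': (0.4623, 0.4096), 'w': 28.8, 'l': 49.6, 'long': 8.8, 'mean': array([0.4618, 0.4091])}
206 131 132; 207 129 135; 208 128 136; 209 127 136; 210 127 136; 211 127 136; 212 127 136; 213 127 136; 214 128 136; 215 128 136; 216 128 137; 217 128 137; 218 128 137; 219 128 137; 220 129 137; 221 129 137; 222 130 135; [[0.46248482 0.42603579 0.102     ]]
```

```bash
python3 -m pendant '[[0,0,0,0.02],[0,0.038,0,0],[0,0.038,0,0],[0,0.038,0,0],[0,0.038,0,0],[0,0.038,0,0],[0,0.038,0,0],[0,0.038,0,0]]' 0.75 20
python3 -m pendant '[[-0.001,0.038,0,0],[-0.001,0.038,0,0],[-0.001,0.038,0,0],[-0.001,0.038,0,0],[-0.001,0.038,0,0],[0,0.038,0,0],[0,0.038,0,0],[0,0,0,0]]'
python3 -m pendant '[[0,0,0,0],[0,0,0,0]]'
python3 off.py .462 .405 .085 6
python3 - <<'E'
from h import *
c=r.camera("side");i=cv2.cvtColor(c["img"],cv2.COLOR_RGB2BGR);cv2.imwrite("pics/s4.png",cv2.resize(i[90:210,160:300],None,fx=5,fy=5,interpolation=cv2.INTER_CUBIC))
c=r.camera("top")
for o in r.outline_of("memory_stick","top")[:2]:print(o["score"],o["bbox"],rect(c,o["mask"],.015))
E
```

```text
time: 21.53
ee_pos: [0.4812, 0.1422, 0.2024]
eef_rot: [-0.052, 0.999, -0.0, -0.001]
ft_force: [0.6, 0.2, 0.5]
width: 0.0646
grip_force: 0.0
time: 22.2
ee_pos: [0.4548, 0.4133, 0.2014]
eef_rot: [-0.056, 0.998, 0.001, -0.002]
ft_force: [-2.2, 0.3, -0.1]
width: 0.0653
grip_force: 0.0
time: 22.37
ee_pos: [0.4592, 0.4049, 0.2021]
eef_rot: [-0.052, 0.999, -0.001, -0.001]
ft_force: [-0.1, -0.4, 0.1]
width: 0.0653
grip_force: 0.0
t 22.37 p [0.4592 0.4049 0.2021] phi 5.98 turn -0.0003 shift after turn [-0.0028 -0.0002  0.1171] tilt [ 0.002 -0.002 -1.   ] F [-0.1 -0.4  0.1] w 0.0653 g 0.0
0.52 [304.1, 198.8, 8.2, 14.4] {'c': (0.5113, -0.1237), 'w': 18.4, 'l': 50.9, 'long': 7.4, 'mean': array([ 0.5092, -0.1239])}
```

View pics/s4.png

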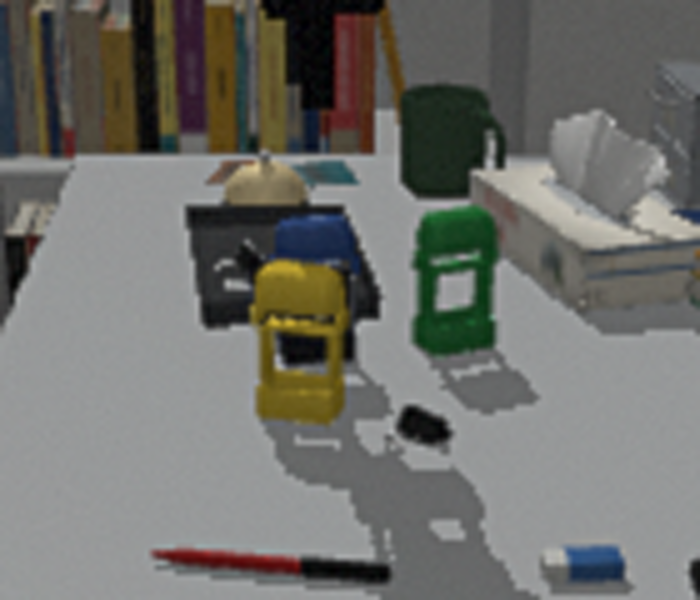

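The blue stamp stands behind the yellow one; its head top spans crop (277–355, 215–238), i.e. full-frame about (223,135). I'll cross-check its position.

```bash
python3 - <<'E'
from h import *
c=r.camera("side")
print(pix2w(c,[[223,133],[223,135],[223,137.3],[215.6,135],[231,135]],.102).round(3))
E
```

```text
[[0.464 0.42  0.102]
 [0.463 0.397 0.102]
 [0.463 0.37  0.102]
 [0.438 0.396 0.102]
 [0.491 0.397 0.102]]
```

```bash
python3 -m pendant '[[-0.003,-0.001,0.02,0],[0,0,0.03,0],[0,0,0.03,0],[0,0,0.02,0],[0,0,0.012,0],[0,0,0.008,0],[0,0,0,0],[0,0,0,0]]'
python3 off.py .462 .404 .082 6
python3 -m pendant '[[0,0,0,0],[0,0,0,0],[0,0,0,0],[0,0,0,0],[0,0,0,0],[0,0,0,0]]' 0.48
python3 off.py .462 .404 .082 6
python3 -m pendant '[[0,0,0,0],[0,0,0,0],[0,0,0,0],[0,0,0,0],[0,0,0,0]]' 0.3 25
python3 off.py .462 .404 .082 6
```

```text
time: 23.23
ee_pos: [0.4629, 0.4052, 0.0845]
eef_rot: [-0.052, 0.999, 0.0, 0.0]
ft_force: [0.4, -0.7, -0.0]
width: 0.0653
grip_force: 0.0
t 23.23 p [0.4629 0.4052 0.0845] phi 6.01 turn 0.0001 shift after turn [ 0.001  -0.0011  0.0025] tilt [-0.001  0.001 -1.   ] F [ 0.4 -0.7 -0. ] w 0.0653 g 0.0
time: 23.73
ee_pos: [0.4625, 0.4052, 0.0838]
eef_rot: [-0.053, 0.999, 0.0, 0.0]
ft_force: [-0.4, 0.3, -1.1]
width: 0.0426
grip_force: 0.1
t 23.73 p [0.4625 0.4052 0.0838] phi 6.03 turn 0.0006 shift after turn [ 0.0006 -0.0011  0.0018] tilt [-0.  0. -1.] F [-0.4  0.3 -1.1] w 0.0426 g 0.1
time: 24.15
ee_pos: [0.4624, 0.405, 0.0835]
eef_rot: [-0.053, 0.999, 0.0, 0.0]
ft_force: [0.3, -0.5, -0.1]
width: 0.0335
grip_force: 24.2
t 24.15 p [0.4624 0.405  0.0835] phi 6.03 turn 0.0005 shift after turn [ 0.0006 -0.001   0.0015] tilt [-0.  0. -1.] F [ 0.3 -0.5 -0.1] w 0.0335 g 24.2
```

```bash
python3 -m pendant '[[0,0,-0.01,0],[0,0,-0.02,0],[0,0,-0.03,0],[0,0,-0.03,0],[0,0,-0.03,0],[0,0,-0.02,0],[0,0,-0.01,-0.02],[0,0,0,0]]' - 40
python3 off.py .5325 -.315 .235 7.2
python3 -m pendant '[[0.001,-0.015,0,0],[0.001,-0.025,0,0],[0.001,-0.033,0,0],[0.001,-0.033,0,0],[0.001,-0.033,0,0],[0.001,-0.033,0,0],[0.001,-0.033,0,0],[0.001,-0.033,0,0]]'
python3 -m pendant '[[0.001,-0.033,0,0],[0.001,-0.033,0,0],[0.001,-0.033,0,0],[0.001,-0.033,0,0],[0.001,-0.033,0,0],[0.001,-0.033,0,0],[0.001,-0.033,0,0],[0.001,-0.033,0,0]]'
python3 -m pendant '[[0.001,-0.033,0,0],[0.001,-0.033,0,0],[0.001,-0.033,0,0],[0.001,-0.033,0,0],[0.001,-0.033,0,0],[0,-0.025,0,0],[0,-0.015,0,0],[0,0,0,0]]'
python3 off.py .5325 -.315 .1085 7.2
```

```text
time: 24.82
ee_pos: [0.4631, 0.4057, 0.2364]
eef_rot: [-0.063, 0.998, 0.001, 0.002]
ft_force: [0.3, -0.2, -0.2]
width: 0.0332
grip_force: 38.8
t 24.82 p [0.4631 0.4057 0.2364] phi 7.28 turn 0.0013 shift after turn [ 0.0214 -0.7237  0.0014] tilt [-0.003  0.002 -1.   ] F [ 0.3 -0.2 -0.2] w 0.0332 g 38.8
time: 25.48
ee_pos: [0.4833, 0.1659, 0.2318]
eef_rot: [-0.063, 0.998, -0.0, -0.001]
ft_force: [1.1, -0.1, -0.2]
width: 0.0331
grip_force: 38.8
time: 26.15
ee_pos: [0.5083, -0.0967, 0.2319]
eef_rot: [-0.063, 0.998, 0.0, -0.001]
ft_force: [1.1, 0.3, -1.1]
width: 0.0333
grip_force: 38.8
time: 26.82
ee_pos: [0.5281, -0.3029, 0.2312]
eef_rot: [-0.06, 0.998, -0.0, -0.002]
ft_force: [-1.1, -0.0, -0.1]
width: 0.0329
grip_force: 38.8
t 26.82 p [ 0.5281 -0.3029  0.2312] phi 6.9 turn -0.0052 shift after turn [-0.0029 -0.0126  0.1227] tilt [ 0.004 -0.    -1.   ] F [-1.1 -0.  -0.1] w 0.0329 g 38.8
```

```bash
python3 -m pendant '[[-0.003,-0.012,0.02,0],[0,0,0.02,0],[0,0,0.02,0],[0,0,0.01,0],[0,0,0,0],[0,0,0,0]]'
python3 off.py .5325 -.315 .1085 7.2
python3 - <<'E'
from h import *
c=r.camera("side");i=cv2.cvtColor(c["img"],cv2.COLOR_RGB2BGR);cv2.imwrite("pics/s5.png",cv2.resize(i[150:350,170:350],None,fx=3,fy=3,interpolation=cv2.INTER_CUBIC))
E
```

```text
time: 27.32
ee_pos: [0.5341, -0.3099, 0.1631]
eef_rot: [-0.063, 0.998, 0.0, -0.001]
ft_force: [0.7, 0.1, -0.4]
width: 0.0328
grip_force: 38.8
t 27.32 p [ 0.5341 -0.3099  0.1631] phi 7.21 turn 0.0003 shift after turn [ 0.0023 -0.0049  0.0546] tilt [ 0.001  0.001 -1.   ] F [ 0.7  0.1 -0.4] w 0.0328 g 38.8
```

View pics/s5.png

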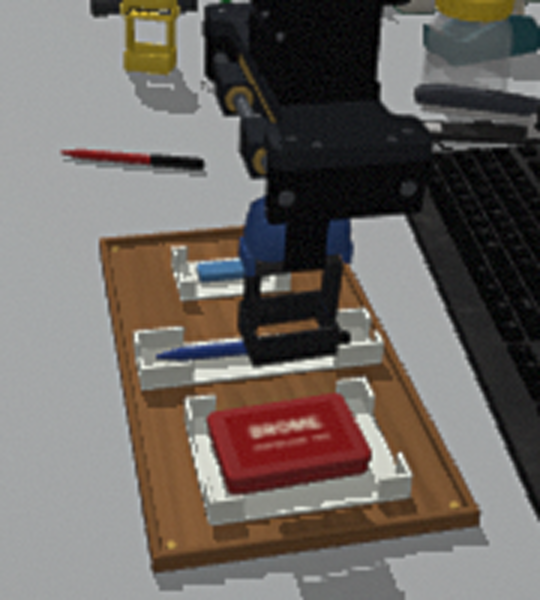

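The stamp hangs upright, its centre about 5 mm toward -x of the fingers (crop 294 against 306). I'll shift for that and lower it.

```bash
python3 -m pendant '[[-0.003,-0.005,0.01,0],[0,0,0.015,0],[0,0,0.012,0],[0,0,0.008,0],[0,0,0.004,0],[0,0,0,0],[0,0,0,0],[0,0,0,0]]'
python3 off.py .5375 -.3145 .1075 7.2
```

```text
time: 28.03
ee_pos: [0.5383, -0.3154, 0.1152]
eef_rot: [-0.063, 0.998, -0.0, 0.0]
ft_force: [-0.0, 0.3, -0.8]
width: 0.0329
grip_force: 38.8
t 28.03 p [ 0.5383 -0.3154  0.1152] phi 7.17 turn -0.0005 shift after turn [0.0007 0.001  0.0077] tilt [-0.001 -0.    -1.   ] F [-0.   0.3 -0.8] w 0.0329 g 38.8
```

```bash
python3 -m pendant '[[0,0.001,0.003,0],[0,0,0.002,0],[0,0,0.001,0],[0,0,0,0],[0,0,0,0]]'
python3 off.py .5375 -.3145 .1075 7.2
python3 -m pendant '[[0,0,0.001,0],[0,0,0,0],[0,0,0,0]]'
python3 off.py .5375 -.3145 .1075 7.2
```

```text
time: 28.45
ee_pos: [0.5378, -0.3142, 0.1085]
eef_rot: [-0.063, 0.998, 0.0, -0.0]
ft_force: [0.4, 0.4, -1.3]
width: 0.033
grip_force: 38.8
t 28.45 p [ 0.5378 -0.3142  0.1085] phi 7.17 turn -0.0005 shift after turn [ 0.0003 -0.0003  0.001 ] tilt [ 0.  0. -1.] F [ 0.4  0.4 -1.3] w 0.033 g 38.8
time: 28.7
ee_pos: [0.5379, -0.3143, 0.1077]
eef_rot: [-0.063, 0.998, -0.0, 0.0]
ft_force: [-1.2, 0.4, 1.1]
width: 0.0331
grip_force: 38.9
t 28.7 p [ 0.5379 -0.3143  0.1077] phi 7.17 turn -0.0005 shift after turn [ 0.0005 -0.0002  0.0002] tilt [-0. -0. -1.] F [-1.2  0.4  1.1] w 0.0331 g 38.9
```

Contact is just starting, so I release in place, rise, move clear and look.

```bash
python3 -m pendant '[[0,0,0,0],[0,0,0,0],[0,0,0,0],[0,0,0,0],[0,0,0,0]]' 0.7
python3 -m pendant '[[0,0,-0.01,0],[0,0,-0.02,0],[0,0,-0.03,0],[0,0,-0.035,0],[0,0,-0.035,0],[0,0,0,0]]'
python3 -m pendant '[[0,0.035,0,0],[0,0.035,0,0],[0,0.035,0,0],[0,0.035,0,0],[0,0.035,0,0],[0,0.035,0,0],[0,0.035,0,0],[0,0.035,0,0]]'
python3 -m pendant '[[0,0.03,0,0],[0,0.02,0,0],[0,0,0,0],[0,0,0,0],[0,0,0,0],[0,0,0,0]]'
python3 bays.py pics/bay6.png
python3 - <<'E'
from h import *
c=r.camera("side");i=cv2.cvtColor(c["img"],cv2.COLOR_RGB2BGR);cv2.imwrite("pics/s6.png",cv2.resize(i[150:350,170:350],None,fx=3,fy=3,interpolation=cv2.INTER_CUBIC))
c=r.camera("top")
for t in("marker_red","eraser","memory_stick","pen_blue"):
    for o in r.outline_of(t,"top")[:1]:print(t,rect(c,o["mask"],.01))
E
```

```text
time: 29.12
ee_pos: [0.5378, -0.3142, 0.1074]
eef_rot: [-0.063, 0.998, 0.0, -0.0]
ft_force: [0.7, -0.6, 0.3]
width: 0.0569
grip_force: 0.0
time: 29.62
ee_pos: [0.5401, -0.3159, 0.2461]
eef_rot: [-0.062, 0.998, -0.003, 0.005]
ft_force: [0.7, -0.8, 0.6]
width: 0.0606
grip_force: 0.0
time: 30.28
ee_pos: [0.5024, -0.0349, 0.2384]
eef_rot: [-0.062, 0.998, -0.0, 0.001]
ft_force: [1.7, 0.6, -0.2]
width: 0.0612
grip_force: 0.0
time: 30.78
ee_pos: [0.4968, 0.0118, 0.2378]
eef_rot: [-0.062, 0.998, -0.0, 0.0]
ft_force: [0.7, -0.7, -1.0]
width: 0.0609
grip_force: 0.0
ink_pad 0.51 {'c': (0.5431, -0.2993), 'w': 26.2, 'l': 55.8, 'long': 179.8, 'mean': array([ 0.5469, -0.3028])}
pad_bay 0.29 {'c': (0.6095, 0.0712), 'w': 13.2, 'l': 33.1, 'long': 0.7, 'mean': array([0.6108, 0.0707])}
pen_bay 0.96 {'c': (0.5227, -0.2214), 'w': 45.2, 'l': 165.1, 'long': 7.5, 'mean': array([ 0.5216, -0.2212])}
stick_bay 0.68 {'c': (0.5134, -0.1383), 'w': 20.3, 'l': 79.5, 'long': 3.8, 'mean': array([ 0.5183, -0.1393])}
marker_red {'c': (0.5229, -0.2217), 'w': 16.5, 'l': 129.8, 'long': 7.2, 'mean': array([ 0.5253, -0.2212])}
eraser {'c': (0.6121, 0.0698), 'w': 16.6, 'l': 36.6, 'long': 0.8, 'mean': array([0.613 , 0.0697])}
```

View pics/s6.png

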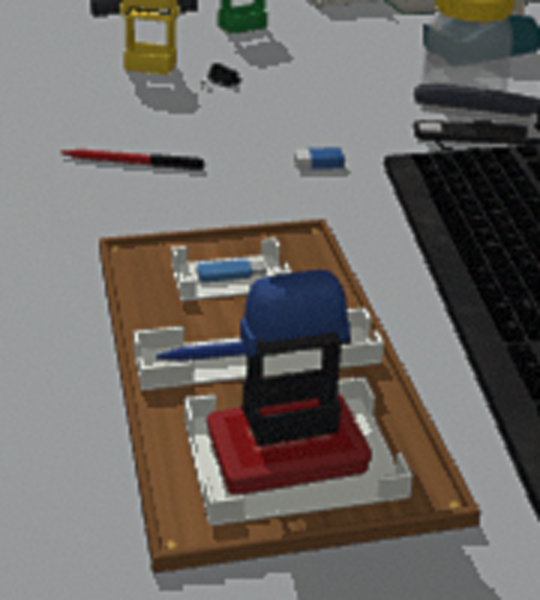

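View pics/bay6.png

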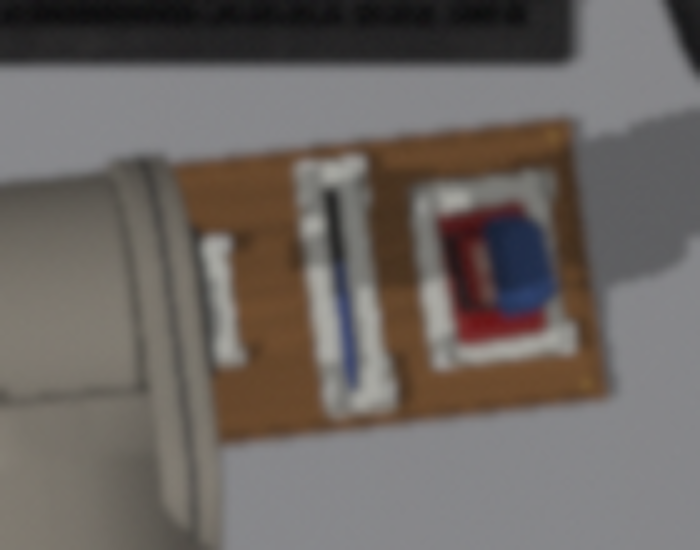

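The stamp stands upright on the pad (foot front edge at crop (258,446)–(338,435)), and the stick and pen lie in their inserts. One number check on centring.

```bash
python3 - <<'E'
from h import *
c=r.camera("side");f=lambda p:(np.array(p)/3+[170,150])
print("foot front",pix2w(c,f([[258,446],[338,435]]),.024).round(4))
print("pad front bottom corners",pix2w(c,f([[228,478],[366,465]]),.024).round(4))
c=r.camera("top");g=lambda p:(np.array(p)/5+[265,140])
print("head far edge, ends",pix2w(c,g([[553,265],[515,215],[528,315]]),.1).round(4))
E
```

```text
foot front [[ 0.5171 -0.3288  0.024 ]
 [ 0.5664 -0.3215  0.024 ]]
pad front bottom corners [[ 0.4976 -0.354   0.024 ]
 [ 0.5789 -0.3472  0.024 ]]
head far edge, ends [[ 0.5354 -0.3301  0.1   ]
 [ 0.5657 -0.307   0.1   ]
 [ 0.5047 -0.3146  0.1   ]]
```

```bash
python3 -c "
from bench import r
print(r.close_job())"
```

```text
the job is handed in; nothing more can be done
None
```

I handed the job in at about 31 s: the pad, blue pen and memory stick lie in their inserts, the date stamp stands upright near the middle of the pad, and I did not touch the red marker or the eraser; the hand-in call returned no verdict.

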